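# Load the drilling jig and hold the bracket in its corner

## Robot

A 6-joint arm with a two-finger parallel gripper is mounted at the origin on the work surface. World frame = base frame: x ahead of the robot, y to its left, z up, the work surface at z = 0. Lengths are in mm, angles in rad, forces in N, time in s.
With the tool pointing down it reaches from about 350 to 975 mm from the base axis. Payload 7.1 kg.
Tool frame: the origin (TCP) lies midway between the tips of the shut fingers; the grasp point (between the pads) lies 19 mm behind it; z points along the fingers, y is the line along which they close (so a half turn about z gives the same grasp; the last joint's range is limited). The gripper opens to 88 mm and grips with 3 to 60 N. Pads are 20 mm wide; open, the fingers measure 115 mm over their backs; the gripper's body (75 mm by 178 mm) begins 61 mm behind the grasp point.
Start: joints at [-1.345, 0.423, 1.63, -0, 1.089, -0.019], TCP at [151.496, -606.345, 222.675] pointing down, gripper open.
Joint ranges: [-3, 3], [-0.9, 2.11], [0.09, 2.58], [-1.31, 4.45], [0.11, 2.69], [-2.54, 2.54]. Speed limits (rad/s): [2.39, 2.39, 3.01, 3.14, 3.14, 3.14].

## Interface

Orientations are given as a rotation vector (axis times angle).
In Python, from workcell import status, eyes, ticket gives the robot as it stands.
- The arm moves only by the shell command python3 -m jog FILE [OPENING], which reads ROWS from the file FILE. ROWS is one flat JSON list of numbers that holds 1 to 5 rows one after another, with no inner brackets; each row has 6 numbers: dx, dy, dz in parts of the range, where 1.0 means 250 mm, then a rotation vector rx, ry, rz in fractions of the full range, 1 being 2 rad; each row shifts and turns the commanded pose from where the row before left it, along the tool's axes as they then stand; what a row does not reach is not made up. A row lasts 1/12 s, in which the tool goes at most 41.7 mm and 0.125 rad, less where a joint would pass 70% of its speed; a pose out of reach is approached as far as the arm can. OPENING is the finger opening in mm, set as the command begins (- or left out keeps the last). The fingers move at their own pace and stop on an object; the grip force is fixed at half the most. Time passes only in rows, so rows that do not move let the fingers close. It prints the time, the measured TCP pose, the force, the opening and the grip force at its end. No shift or turn number may pass 1 either way. Input that does not fit is refused with a message, and nothing moves.
- status.get_obs(): the state, without advancing time (a new reading comes with each control period).
- eyes.get_image(name): name is "scene" or "top"; returns a dict with "img" (384x512x3 uint8, red, green, blue), "range_z" (384x512 float32, mm along the optical axis (not along the pixel's ray), 0 where there is no reading), "fx", "fy", "cx", "cy" (pixels), "k1" (the pictures are not rectified: a ray, as slopes to the right and down, at radius r is drawn at 1 + k1 r^2 times it, then the intrinsics apply), "R" (3x3) and "t" (3): a world point X has camera coordinates R X + t. Camera axes: x right, y down, z forward; pixel columns grow to the right and rows downward; lengths in mm; the calibration is good to about 2 mm. A picture is of the moment at which its call begins.
- ticket.close_job(): hands the job in; it is judged then, once.
The state is a dict: "t": time; "qpos": joint angles; "qvel": joint speeds; "joint_torque": joint torques, N m; "ee_pos": TCP position; "orientation": TCP orientation; "ft_force": force on the tool from outside, world axes, zero at the start; "moment": the same for the moment, N m; "width": finger opening in mm; "grasp_force": force on a finger pad.
Only numpy, scipy, OpenCV 4.12 (cv2) and the standard library are available. Lean on these libraries where they do the work, as an engineer would, in place of code of your own. Each camera call takes 0.05 s, during which the arm holds its last target. There are 200 camera calls.

## Task

Clear the dark wood offcut off the drilling jig into the red scrap tray, then lay the aluminium bracket flat on the jig plate, its long side against the long blue fence and its end against the end fence, and press it firmly into the corner so it touches both fences at once. Finish while still holding it pressed there with the gripper, ready for drilling: do not let go. Leave the spray can, bit stand, pipe tee, tape and jar where they are.

Things in the scene. Friction and masses are not known exactly. Their poses are not given: they have to be found in the camera images.
- jig: Corner drilling jig, fixed to the bench: plywood base plate 220 (x) x 200 (y) x 18 mm (z), two low blue fences on it. Origin at the centre of the base's underside; its top is at z = +18 mm. The long fence stands along the +y edge, the end fence along the +x edge. The fences are rigid and their tops are at z = +32 mm (14 mm above the plate).
- corner (a point): The inside corner on the plate's top where the two fences' inner faces meet (jig frame x +90, y +80, z +18 mm; same axes as the jig). The plate lies on the -x, -y side of it. A bracket fully home has its centre 45 mm to -x and 30 mm to -y of here.
- long_fence: Blue bar 200 x 20 x 14 mm along the jig's x, part of the jig; origin at its centre. Its inner face looks to the jig's -y, at jig y = +80 mm.
- end_fence: Blue bar 20 x 160 x 14 mm along the jig's y, part of the jig; origin at its centre. Its inner face looks to the jig's -x, at jig x = +90 mm. Friction of the bracket on plate and fences is about 0.5 to 0.7: pressed hard on one fence, it drags when slid towards the other.
- bracket: Loose aluminium bracket, about 0.2 to 0.4 kg: foot 90 (x) x 60 (y) x 14 mm (z), and on its middle an upright web 56 (x) x 12 (y) mm, from 14 to 60 mm above the underside, that can be pinched across y from above. Origin at the centre of the underside, z up; the same after a half turn. Starts foot down on the bench beside the jig.
- offcut: Loose dark wood offcut, 50 (x) x 30 (y) x 45 mm (z), light; origin at the centre of its underside. Starts standing on the jig plate near the corner, where the bracket has to go.
- tray: Red open scrap tray, fixed to the bench, 170 (x) x 140 (y) x 50 mm high outside, walls and floor 5 mm; origin at the centre of its underside.
- spray_can: Bystander: yellow-and-white spray can, 64 mm diameter, 180 mm tall; origin at the centre of its foot.
- bit_stand: Bystander: green drill-bit stand, 50 x 180 x 40 mm, steel bits standing up to 65 mm out of it; origin at the centre of its underside.
- pipe_tee: Bystander: white plastic pipe tee lying down, about 100 x 90 x 56 mm; origin under its middle.
- tape_roll: Bystander: blue ring of tape lying flat, 100 mm outside diameter, 24 mm high; origin under its middle.
- wax_tin: Bystander: small red jar with steel cap, 72 mm diameter, 70 mm tall; origin at the centre of its foot.

How it is judged (in metres and radians):
On the way, in this order (a step that is already met when the one before it is completed fails the run):
1. the offcut lies in the scrap tray, let go (x of offcut in the frame of tray between -0.08 and 0.08 m and y of offcut in the frame of tray between -0.065 and 0.065 m and height (world z) of offcut below 0.054 m and contact force between the fingers and offcut below 0.05 N and linear speed of offcut below 0.03 m/s), for 0.2 s.
2. the bracket lies flat on the jig plate, pressed against both fences by the gripper (x of bracket in the frame of jig between 0.041 and 0.049 m and y of bracket in the frame of jig between 0.046 and 0.054 m and z of bracket in the frame of jig between 0.0155 and 0.0205 m and angle between the x axis of bracket and the x axis of jig, either way round below 0.04 rad and angle between bracket's own z axis and vertical below 0.04 rad and contact force between bracket and long_fence above 1.5 N and contact force between bracket and end_fence above 1.5 N and contact force between the fingers and bracket above 1.5 N), for 0.3 s.
At the end, for the whole second after the job is handed in: Offcut in the tray, let go. Bracket still, flat on the jig plate (2.5 mm, 0.04 rad), parallel to the long fence (0.04 rad), within 4 mm of fully home, touching each fence with over 1.5 N; the fingers still hold or push it (over 1.5 N) (all of step 2 and x of offcut in the frame of tray between -0.08 and 0.08 m and y of offcut in the frame of tray between -0.065 and 0.065 m and height (world z) of offcut below 0.054 m and contact force between the fingers and offcut below 0.05 N and linear speed of bracket below 0.01 m/s); the arm keeps its last pose, push and grip.
It fails at once if a bystander was moved more than 30 mm (distance of any of spray_can, bit_stand, pipe_tee, tape_roll, wax_tin from where it was at the start of the episode above 0.03 m).
It also fails if it takes over 69 s, if anything falls off the work surface, if the arm or the gripper's body presses on something with over 40 N, if the wrist force passes 120 N, or if a joint passes its speed limit or range.

## Working session

There is one attempt and no reset: what is moved stays moved. The work goes in short steps, Python scripts to look and compute and a shell command to move; the robot and the scene stay as the last step left them, time stands still between calls to the robot, and variables do not carry over. Pictures are saved under pics/ and viewed, at most 10 in all, crops included, and the job is handed in when it is done.

```bash
ls; mkdir -p pics
cat > h.py <<'E'
import numpy as np, cv2
from workcell import status, eyes, ticket
def cloud(d):
    v,u=np.mgrid[0:384,0:512]
    K=np.array([[d["fx"],0,d["cx"]],[0,d["fy"],d["cy"]],[0,0,1]],float)
    # small radial term: fixed-point inversion via OpenCV
    p=cv2.undistortPoints(np.stack([u,v],-1).reshape(-1,1,2).astype(np.float64),K,np.array([d["k1"],0,0,0.])).reshape(384,512,2)
    z=d["range_z"].astype(float)
    c=np.dstack([p[...,0]*z,p[...,1]*z,z])
    w=(c-np.array(d["t"]).ravel())@np.array(d["R"])
    w[z==0]=np.nan
    return w
def snap(name,fn=None):
    d=eyes.get_image(name)
    if fn: cv2.imwrite("pics/"+fn,d["img"][...,::-1])
    return d,cloud(d)
E
python3 - <<'E'
from h import *
for n in("top","scene"):
    d,w=snap(n,n+"0.png"); np.savez(n+"0.npz",img=d["img"],w=w); print(n,d["k1"],d["fx"],np.array(d["R"]).round(2).tolist(),d["t"])
print(status.get_obs())
E
```

```text
pics
top -0.04361984494017144 360.97239319519946 [[-0.02, -1.0, -0.01], [-0.99, 0.02, -0.12], [0.12, 0.01, -0.99]] [  15.92347175  626.81521312 1090.01885677]
scene -0.015953871217762913 352.1677598056543 [[-0.76, 0.64, 0.01], [0.42, 0.51, -0.75], [-0.49, -0.57, -0.66]] [ 475.4493729  -204.02920707 1446.35957297]
{'t': 0.1, 'qpos': array([-1.34502915e+00,  4.23772354e-01,  1.63058948e+00,  8.87298340e-06,
        1.08860736e+00, -1.90305575e-02]), 'qvel': array([-0.00053598, -0.00359747, -0.00183753,  0.00024678,  0.00033664,
        0.0005042 ]), 'joint_torque': array([ 1.05099276e-03, -5.45611167e+01, -2.74325716e+01,  6.45392924e-02,
        1.88147445e-02, -2.65766630e-05]), 'ee_pos': array([ 151.37302429, -605.88179239,  221.98394854]), 'orientation': array([-3.11673019e+00, -3.83394279e-01,  2.10742152e-04]), 'ft_force': array([-0.16755628,  0.13408908,  0.2497312 ]), 'moment': array([ 0.01372484, -0.00222223,  0.00142444]), 'grasp_force': 0.0, 'width': 87.83909841801673}
```

View pics/top0.png

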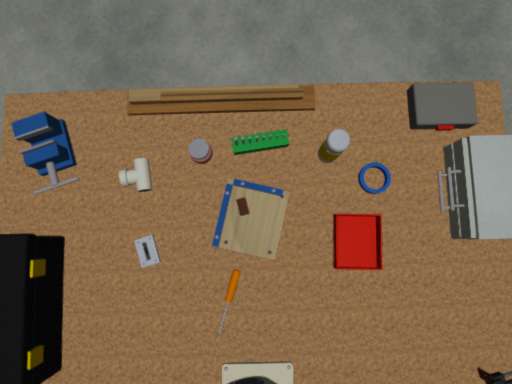

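View pics/scene0.png

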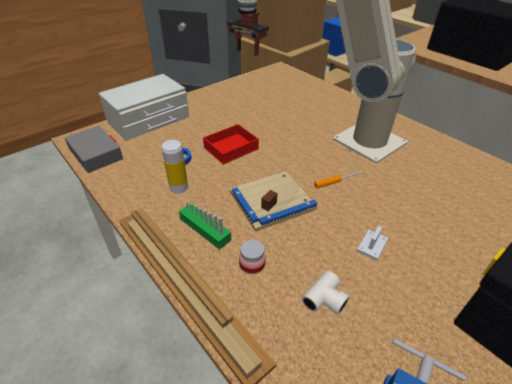

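The top view shows the jig near (250,218), with the long fence on its left and the end fence along its top. The offcut is at (243,207), the tray at (358,242) and the bracket at (147,251). In the scene view the bracket's web is at about (376,238) and the offcut at (269,200).

```bash
cat > m.py <<'E'
from h import *
def rect(P,zn=""):
    P=P[~np.isnan(P).any(1)]
    (c,s,a)=cv2.minAreaRect(P[:,:2].astype(np.float32)); 
    return np.round(c,1),np.round(s,1),round(a,1),"z",np.nanpercentile(P[:,2],[5,50,95]).round(1),len(P)
def reg(w,x0,x1,y0,y1,z0,z1):
    return (w[...,0]>x0)&(w[...,0]<x1)&(w[...,1]>y0)&(w[...,1]<y1)&(w[...,2]>z0)&(w[...,2]<z1)
E
python3 - <<'E'
from m import *
for n in("top","scene"):
    f=np.load(n+"0.npz");w=f["w"];img=f["img"];hsv=cv2.cvtColor(img,cv2.COLOR_RGB2HSV)
    print(n)
    if n=="top":
        for p in [(147,251),(243,207),(250,218),(358,242),(216,240),(270,187),(300,250),(338,140),(200,150),(375,178),(260,142),(142,174)]: print(p,w[p[1],p[0]].round(0))
    H,S,V=hsv[...,0],hsv[...,1],hsv[...,2]
    near=reg(w,300,800,-150,200,5,45)
    b=near&(H>100)&(H<125)&(S>120)
    for lo,hi in((20,45),): print("blue",rect(w[b&(w[...,2]>lo)]))
    P=w[b&(w[...,2]>24)]; 
    print("red",rect(w[(reg(w,300,800,-450,-100,35,60))&((H<8)|(H>172))&(S>150)]))
    print("offcut top",rect(w[reg(w,350,700,-80,120,52,80)]))
    print("br foot",rect(w[reg(w,300,600,200,420,8,22)]),"web",rect(w[reg(w,300,600,200,420,30,70)]), "webtop",rect(w[reg(w,300,600,200,420,54,70)]))
E
```

```text
top
(147, 251) [455. 334.  25.]
(243, 207) [583.  30.  62.]
(250, 218) [551.  10.  19.]
(358, 242) [ 467. -330.    6.]
(216, 240) [485. 116.  32.]
(270, 187) [646. -55.  32.]
(300, 250) [ 447. -146.    2.]
(338, 140) [ 754. -243.  177.]
(200, 150) [760. 158.  75.]
(375, 178) [ 671. -397.    4.]
(260, 142) [789. -28.  41.]
(142, 174) [695. 345.  47.]
blue (array([598.7,  50.1]), array([132. , 272.4]), 36.6, 'z', array([29.2, 32.8, 36.3]), 561)
red (array([ 471. , -318.9]), array([143.2, 167.7]), 87.7, 'z', array([37.4, 49.2, 53.5]), 491)
offcut top (array([586.3,  31.1]), array([49.6, 29.5]), 13.0, 'z', array([60. , 63.6, 67.2]), 163)
br foot (array([417.9, 307.9]), array([176.6, 176.8]), 10.2, 'z', array([10.3, 14.8, 18.9]), 407) web (array([455.1, 338.4]), array([52.1, 12.7]), 17.8, 'z', array([35.8, 58.9, 64. ]), 117) webtop (array([455.1, 338.4]), array([52.1, 12.7]), 17.9, 'z', array([55.8, 60.6, 64.1]), 82)
scene
blue (array([599.5,  55.1]), array([134. , 274.8]), 37.4, 'z', array([24.7, 31.3, 33.9]), 555)
red (array([ 472.2, -317.3]), array([145.2, 173.3]), 87.0, 'z', array([36.1, 44.2, 51.2]), 418)
offcut top (array([589.1,  34.9]), array([52.6, 30.6]), 14.1, 'z', array([54. , 62.4, 64.9]), 142)
br foot (array([455.5, 340.5]), array([94.5, 59.7]), 16.3, 'z', array([10.2, 13.5, 16.1]), 431) web (array([456.5, 341.1]), array([59.1, 12.3]), 16.2, 'z', array([33.1, 58.3, 61.5]), 110) webtop (array([456.4, 341.3]), array([59.3, 12.2]), 17.4, 'z', array([55.8, 59.2, 61.7]), 74)
```

```bash
python3 - <<'E'
from m import *
for n in("top","scene"):
    f=np.load(n+"0.npz");w=f["w"];hsv=cv2.cvtColor(f["img"],cv2.COLOR_RGB2HSV);H,S,V=cv2.split(hsv)
    b=reg(w,300,800,-150,200,22,45)&(H>100)&(H<125)&(S>110)
    P=w[b][:,:2]; th=np.radians(-12.); c=np.array([635,75.])
    for _ in range(6):
        R=np.array([[np.cos(th),np.sin(th)],[-np.sin(th),np.cos(th)]])
        q=(P-c)@R.T
        L=q[(q[:,0]<-10)&(abs(q[:,1]-10)<14)]; E=q[(q[:,1]<-10)&(abs(q[:,0]-10)<14)]
        l=cv2.minAreaRect(L.astype(np.float32));e=cv2.minAreaRect(E.astype(np.float32))
        sl=np.polyfit(L[:,0],L[:,1],1); se=np.polyfit(E[:,1],E[:,0],1)
        dth=(np.arctan(sl[0])*len(L)-np.arctan(se[0])*len(E))/(len(L)+len(E))
        off=np.array([np.polyval(se,-70)-10,np.polyval(sl,-70)-10])
        c=c+R.T@off; th+=dth
    print(n,"corner",c.round(1),"yaw",np.degrees(th).round(2),"resid slopes",sl[0].round(3),se[0].round(3),"lens",np.ptp(L,0).round(0),np.ptp(E,0).round(0))
    R=np.array([[np.cos(th),np.sin(th)],[-np.sin(th),np.cos(th)]])
    print("home centre",(c+R.T@np.array([-45,-30])).round(1),"offcut in corner frame",(R@(np.array([588,33])-c)).round(1))
E
echo '[0,0,0,0,0,0]' > next.json && python3 -m jog next.json 60
```

```text
top corner [657.4  62.3] yaw -14.37 resid slopes -0.001 -0.001 lens [187.  18.] [ 19. 147.]
home centre [606.4  44.5] offcut in corner frame [-60.  -45.7]
scene corner [661.9  67.5] yaw -14.27 resid slopes -0.001 -0.002 lens [191.  24.] [ 21. 149.]
home centre [610.9  49.6] offcut in corner frame [-63.1 -51.7]
t: 0.18
ee_pos: [151.4, -606.0, 222.2]
orientation: [-3.117, -0.383, 0.0]
ft_force: [0.2, 0.2, 0.1]
width: 84.3
grasp_force: 0.0
```

Careful with the scale: shifts go in shares of 250 mm and turns go in shares of 2 rad. That gives: 28.9 mm / 250 = 0.1156, -25.7 mm / 250 = -0.1028.

```bash
R='x'; echo '[0.1156,-0.1028,0,0,0,0,0.1156,-0.1028,0,0,0,0,0.1156,-0.1028,0,0,0,0,0.1156,-0.1028,0,0,0,0,0.1156,-0.1028,0,0,0,0]' > next.json && python3 -m jog next.json 60
echo '[0.1156,-0.1028,0,0,0,0,0.1156,-0.1028,0,0,0,0,0.1156,-0.1028,0,0,0,0,0.1156,-0.1028,0,0,0,0,0.1156,-0.1028,0,0,0,0]' > next.json && python3 -m jog next.json | head -3
echo '[0.1156,-0.1028,0,0,0,0,0.1156,-0.1028,0,0,0,0,0.1156,-0.1028,0,0,0,0,0.1156,-0.1028,0,0,0,0,0.1156,-0.1028,0,0,0,0]' > next.json && python3 -m jog next.json | head -3
echo '[0.1156,-0.1028,0.08,0,0,0,0.1156,-0.1028,0.08,0,0,0,0.1156,-0.1028,0.08,0,0,0,0.1156,-0.1028,0.08,0,0,0,0.1156,-0.1028,0.08,0,0,0]' > next.json && python3 -m jog next.json
echo '[0,0,0,0,0,0]' > next.json && python3 -m jog next.json
```

```text
t: 0.6
ee_pos: [261.1, -445.0, 222.5]
orientation: [-3.118, -0.383, 0.0]
ft_force: [1.4, -0.4, 0.2]
width: 60.1
grasp_force: 0.0
t: 1.02
ee_pos: [370.2, -285.3, 222.8]
orientation: [3.118, 0.383, 0.0]
t: 1.43
ee_pos: [479.3, -125.4, 222.8]
orientation: [3.118, 0.384, 0.0]
t: 1.85
ee_pos: [583.7, 27.3, 125.9]
orientation: [3.118, 0.384, -0.0]
ft_force: [0.7, 0.4, 0.3]
width: 59.9
grasp_force: 0.0
t: 1.93
ee_pos: [584.2, 30.2, 123.3]
orientation: [-3.116, -0.389, 0.004]
ft_force: [-1.2, -0.2, 1.0]
width: 59.9
grasp_force: 0.0
```

To row units: 28 mm / 250 = 0.112, 4 mm / 250 = 0.016.

```bash
echo '[0.016,-0.008,0.112,0,0,0,0,0,0.112,0,0,0,0,0,0.112,0,0,0,0,0,0,0,0,0]' > next.json && python3 -m jog next.json
echo '[0,0,0,0,0,0,0,0,0,0,0,0,0,0,0,0,0,0,0,0,0,0,0,0,0,0,0,0,0,0]' > next.json && python3 -m jog next.json 10
```

```text
t: 2.27
ee_pos: [582.6, 28.2, 38.4]
orientation: [-3.117, -0.384, 0.013]
ft_force: [-1.0, 0.6, -1.0]
width: 59.9
grasp_force: 0.0
t: 2.68
ee_pos: [587.4, 28.4, 44.6]
orientation: [3.118, 0.383, 0.004]
ft_force: [0.3, -0.4, 1.2]
width: 30.1
grasp_force: 0.3
```

```bash
echo '[0,0,0,0,0,0,0,0,0,0,0,0,0,0,0,0,0,0]' > next.json && python3 -m jog next.json; echo '[0,0,-0.08,0,0,0,0,0,-0.08,0,0,0,0,0,-0.08,0,0,0,0,0,-0.08,0,0,0]' > next.json && python3 -m jog next.json
```

```text
t: 2.93
ee_pos: [587.3, 28.4, 44.5]
orientation: [3.118, 0.383, 0.004]
ft_force: [-1.7, -0.5, 7.6]
width: 29.8
grasp_force: 30.0
t: 3.27
ee_pos: [586.3, 28.4, 124.2]
orientation: [3.118, 0.384, 0.0]
ft_force: [1.0, 0.6, -1.0]
width: 29.8
grasp_force: 30.0
```

To row units: 30.8 mm / 250 = 0.1232, -19.5 mm / 250 = -0.078.

```bash
echo '[-0.078,0.1232,0,0,0,0,-0.078,0.1232,0,0,0,0,-0.078,0.1232,0,0,0,0,-0.078,0.1232,0,0,0,0,-0.078,0.1232,0,0,0,0]' > next.json && python3 -m jog next.json | head -2
echo '[-0.078,0.1232,0,0,0,0,-0.078,0.1232,0,0,0,0,-0.078,0.1232,0,0,0,0,-0.078,0.1232,0,0,0,0,-0.078,0.1232,0,0,0,0]' > next.json && python3 -m jog next.json | head -2
echo '[0,0,0.08,0,0,0,0,0,0.08,0,0,0,0,0,0.08,0,0,0,0,0,0.08,0,0,0,0,0,0.024,0,0,0]' > next.json && python3 -m jog next.json
echo '[0,0,0,0,0,0,0,0,0,0,0,0,0,0,0,0,0,0,0,0,0,0,0,0]' > next.json && python3 -m jog next.json 52
echo '[0,0,-0.08,0,0,0,0,0,-0.12,0,0,0,0,0,-0.12,0,0,0,0,0,-0.12,0,0,0]' > next.json && python3 -m jog next.json 88
```

```text
t: 3.68
ee_pos: [528.5, -146.0, 123.6]
t: 4.1
ee_pos: [471.0, -319.4, 123.6]
t: 4.52
ee_pos: [470.4, -316.9, 34.9]
orientation: [-3.116, -0.383, 0.004]
ft_force: [0.2, 0.6, -0.5]
width: 29.8
grasp_force: 30.0
t: 4.85
ee_pos: [472.7, -318.1, 38.4]
orientation: [3.116, 0.384, 0.003]
ft_force: [0.4, -0.3, -0.2]
width: 50.6
grasp_force: 0.0
t: 5.18
ee_pos: [471.9, -317.6, 149.1]
orientation: [3.118, 0.384, 0.001]
ft_force: [1.0, 0.2, 0.4]
width: 74.8
grasp_force: 0.0
```

Run:
```python
from m import *
d,w=snap("scene","s1.png")
```

```text
(no output)
```

View pics/s1.png

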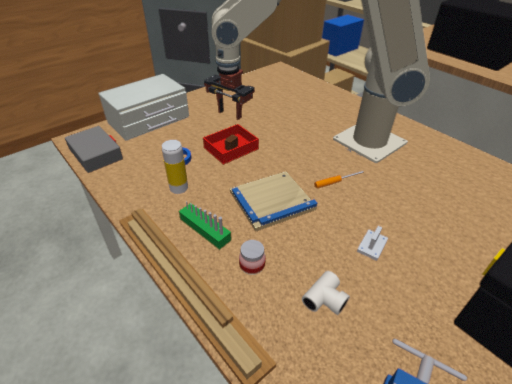

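The offcut sits in the tray at (231,141), and the jig plate is clear. The bracket is still at (376,240).

To row units: -37.8 mm / 250 = -0.1512, 8.5 mm / 250 = 0.034.

```bash
echo '[0.034,-0.1512,0,0,0,0,0.034,-0.1512,0,0,0,0,0.034,-0.1512,0,0,0,0,0.034,-0.1512,0,0,0,0,0.034,-0.1512,0,0,0,0]' > next.json && python3 -m jog next.json 60 | head -2
echo '[0.034,-0.1512,0,0,0,0,0.034,-0.1512,0,0,0,0,0.034,-0.1512,0,0,0,0,0.034,-0.1512,0,0,0,0,0.034,-0.1512,0,0,0,0]' > next.json && python3 -m jog next.json | head -2
echo '[0.034,-0.1512,0,0,0,0,0.034,-0.1512,0,0,0,0,0.034,-0.1512,0,0,0,0,0.034,-0.1512,0,0,0,0,0.034,-0.1512,0,0,0,0]' > next.json && python3 -m jog next.json | head -2
echo '[0.034,-0.1512,0.06,0,0,0,0.034,-0.1512,0.06,0,0,0,0,0,0.06,0,0,-0.028,0,0,0,0,0,0,0,0,0,0,0,0]' > next.json && python3 -m jog next.json
python3 - <<'E'
from m import *
for n in("top","scene"):
    d,w=snap(n)
    print(rect(w[reg(w,400,510,280,400,52,68)]),rect(w[reg(w,400,510,280,400,8,20)]),"pick")
print(status.get_obs()["ee_pos"],status.get_obs()["orientation"])
E
```

```text
t: 5.65
ee_pos: [467.4, -122.5, 148.0]
t: 6.07
ee_pos: [462.8, 71.7, 148.0]
t: 6.48
ee_pos: [458.0, 265.7, 148.0]
t: 6.9
ee_pos: [455.6, 340.6, 101.9]
orientation: [3.105, 0.47, -0.002]
ft_force: [1.4, -0.5, -0.4]
width: 59.9
grasp_force: 0.0
(array([0., 0.]), array([0., 0.]), 0.0, 'z', np.float64(nan), 0) (array([422.2, 328.9]), array([17.3, 59.2]), 15.9, 'z', array([11.8, 14.6, 18.6]), 105) pick
(array([457.2, 341.2]), array([56.6, 12. ]), 16.3, 'z', array([54.5, 59.3, 61.2]), 76) (array([457.7, 341. ]), array([93. , 59.8]), 16.1, 'z', array([10.3, 13.4, 15.8]), 437) pick
[456.65886383 340.24075329 102.99718661] [-3.10632562e+00 -4.67532336e-01 -1.21274351e-03]
  return np.nanmean(a, axis, out=out, keepdims=keepdims)
```

```bash
echo '[0,0,0.1,0,0,0,0,0,0.1,0,0,0,0,0,0.072,0,0,0,0,0,0.036,0,0,0,0,0,0,0,0,0]' > next.json && python3 -m jog next.json
echo '[0,0,0,0,0,0,0,0,0,0,0,0]' > next.json && python3 -m jog next.json
```

```text
t: 7.42
ee_pos: [456.0, 339.4, 24.3]
orientation: [3.106, 0.467, -0.003]
ft_force: [0.5, 0.1, 0.7]
width: 60.5
grasp_force: 0.0
t: 7.58
ee_pos: [457.3, 341.1, 26.4]
orientation: [-3.105, -0.469, -0.003]
ft_force: [-0.5, 0.7, 0.2]
width: 59.9
grasp_force: 0.0
```

To row units: -20 mm / 250 = -0.08, -15 mm / 250 = -0.06.

```bash
echo '[0,0,0,0,0,0,0,0,0,0,0,0,0,0,0,0,0,0,0,0,0,0,0,0,0,0,0,0,0,0]' > next.json && python3 -m jog next.json 5
echo '[0,0,0,0,0,0,0,0,0,0,0,0,0,0,0,0,0,0,0,0,0,0,0,0,0,0,0,0,0,0]' > next.json && python3 -m jog next.json
echo '[0,0,-0.06,0,0,0,0,0,-0.08,0,0,0,0,0,-0.08,0,0,0,0,0,0,0,0,0,0,0,0,0,0,0]' > next.json && python3 -m jog next.json
```

```text
t: 8.0
ee_pos: [456.4, 341.0, 25.3]
orientation: [-3.106, -0.471, -0.001]
ft_force: [0.5, 0.5, -0.1]
width: 30.2
grasp_force: 0.0
t: 8.42
ee_pos: [456.3, 340.8, 25.0]
orientation: [3.106, 0.471, -0.0]
ft_force: [0.4, -0.2, 1.1]
width: 11.9
grasp_force: 30.0
t: 8.83
ee_pos: [456.7, 341.2, 80.4]
orientation: [-3.105, -0.471, -0.003]
ft_force: [-0.1, -0.3, -1.9]
width: 11.9
grasp_force: 30.0
```

Run:
```python
from m import *
for n in("scene","top"):
    d,w=snap(n,n+"2.png")
    m=reg(w,380,530,270,420,55,84); print(n,rect(w[m]) if m.sum()>5 else 0)
o=status.get_obs();print(o["ee_pos"],o["orientation"],o["width"])
```

```text
scene (array([457.3, 342.7]), array([93.3, 60.2]), 17.1, 'z', array([59.6, 68.8, 72.6]), 447)
top (array([454.9, 339.6]), array([87.5, 61. ]), 17.3, 'z', array([66. , 69.4, 73.3]), 186)
[455.62087538 340.39087889  78.89563409] [ 3.10546369e+00  4.70614515e-01 -2.18407288e-03] 11.95761857811383
```

View pics/scene2.png

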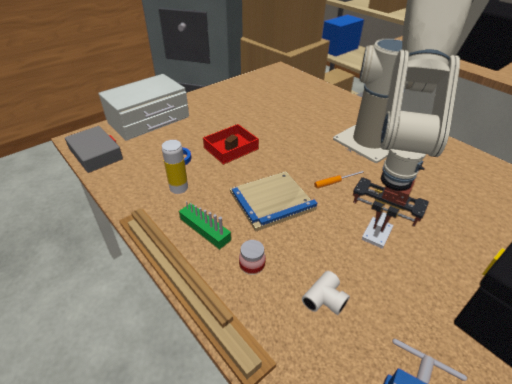

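The bracket is held level above the bench at about (378,232), and the bystanders haven't moved.

To row units: -2 mm / 250 = -0.008, 0.11 rad / 2 = 0.055.

```bash
echo '[0,0,-0.008,0,0,0.055,0,0,-0.008,0,0,0.055,0,0,-0.008,0,0,0.055,0,0,-0.008,0,0,0.055,0,0,-0.008,0,0,0.055]' > next.json && python3 -m jog next.json
echo '[0,0,0,0,0,0]' > next.json && python3 -m jog next.json
echo '[0.082,0.1048,0,0,0,0,0.082,0.1048,0,0,0,0,0.082,0.1048,0,0,0,0,0.082,0.1048,0,0,0,0,0.082,0.1048,0,0,0,0]' > next.json && python3 -m jog next.json
echo '[0.082,0.1048,0,0,0,0,0.082,0.1048,0,0,0,0,0.082,0.1048,0,0,0,0,0.082,0.1048,0,0,0,0,0.082,0.1048,0,0,0,0]' > next.json && python3 -m jog next.json
echo '[0,0,0,0,0,0,0,0,0,0,0,0]' > next.json && python3 -m jog next.json
python3 - <<'E'
from m import *
for n in("scene","top"):
    d,w=snap(n,n+"3.png"); np.savez(n+"3.npz",img=d["img"],w=w)
    m=reg(w,500,680,-60,140,60,90); print(n,rect(w[m]) if m.sum()>5 else 0)
o=status.get_obs();print(o["ee_pos"],o["orientation"],o["width"],o["qpos"].round(2),o["ft_force"])
E
```

```text
t: 9.35
ee_pos: [455.4, 340.2, 88.3]
orientation: [3.114, -0.399, -0.003]
ft_force: [0.4, 0.1, -2.4]
width: 11.7
grasp_force: 30.0
t: 9.43
ee_pos: [455.6, 340.4, 88.7]
orientation: [3.115, -0.396, -0.003]
ft_force: [-0.7, 0.3, -3.1]
width: 12.1
grasp_force: 30.0
t: 9.85
ee_pos: [523.0, 187.1, 88.8]
orientation: [3.117, -0.384, -0.003]
ft_force: [0.5, 0.4, -2.0]
width: 11.9
grasp_force: 30.0
t: 10.27
ee_pos: [590.0, 34.7, 88.7]
orientation: [3.118, -0.384, -0.003]
ft_force: [0.2, -0.3, -2.4]
width: 11.8
grasp_force: 30.0
t: 10.43
ee_pos: [590.2, 34.7, 88.8]
orientation: [3.117, -0.391, -0.002]
ft_force: [-0.5, 0.9, -2.5]
width: 12.0
grasp_force: 30.0
scene (array([590.2,  36.1]), array([62.7, 91.3]), 75.7, 'z', array([66.3, 77.3, 84.3]), 369)
top (array([552.9,  42.8]), array([59.6, 17.1]), 77.4, 'z', array([75.4, 79. , 82.9]), 77)
[589.33268607  36.64165621  88.92384448] [ 3.11741099 -0.38811332 -0.00334571] 11.986568146934559 [0.04 0.55 1.79 0.   0.8  1.86] [ 0.94900719  0.26913787 -1.31184557]
```

View pics/scene3.png

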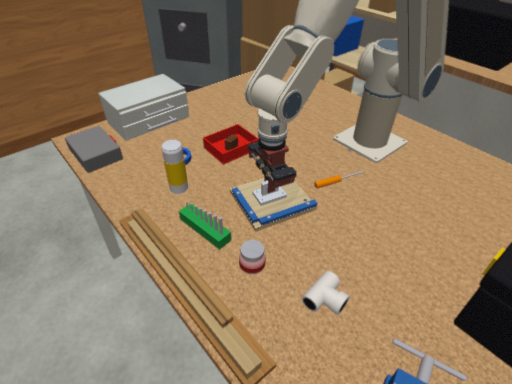

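The bracket is held over the plate at about (268,195), parallel to the fences and 15–18 mm short of each.

To row units: 15 mm / 250 = 0.06, 8 mm / 250 = 0.032.

```bash
echo '[0,0,0.06,0,0,0,0,0,0.06,0,0,0,0,0,0.032,0,0,0,0,0,0.012,0,0,0,0,0,0,0,0,0]' > next.json && python3 -m jog next.json
echo '[0,0,0.004,0,0,0,0,0,0.004,0,0,0,0,0,0,0,0,0]' > next.json && python3 -m jog next.json
echo '[0,0,0.004,0,0,0,0,0,0.004,0,0,0,0,0,0,0,0,0]' > next.json && python3 -m jog next.json
```

```text
t: 10.95
ee_pos: [589.4, 37.2, 48.1]
orientation: [3.117, -0.388, -0.003]
ft_force: [0.4, -0.2, -2.2]
width: 11.7
grasp_force: 30.0
t: 11.2
ee_pos: [590.7, 36.5, 47.5]
orientation: [-3.117, 0.39, -0.001]
ft_force: [0.1, -0.6, -3.0]
width: 11.7
grasp_force: 30.0
t: 11.45
ee_pos: [590.4, 36.3, 45.0]
orientation: [-3.117, 0.391, -0.0]
ft_force: [-0.8, 0.2, -2.7]
width: 11.7
grasp_force: 30.0
```

To row units: 1 mm / 250 = 0.004.

```bash
echo '[0,0,0.004,0,0,0,0,0,0,0,0,0]' > next.json && python3 -m jog next.json | sed -n '2p;4p'
echo '[0,0,0.0028,0,0,0,0,0,0,0,0,0]' > next.json && python3 -m jog next.json| sed -n '2p;4p'
echo '[0,0,0.0028,0,0,0,0,0,0,0,0,0]' > next.json && python3 -m jog next.json| sed -n '2p;4p'
echo '[0,0,0.002,0,0,0,0,0,0,0,0,0]' > next.json && python3 -m jog next.json| sed -n '2p;4p'
```

```text
ee_pos: [590.3, 36.3, 43.9]
ft_force: [-0.3, 0.4, -1.2]
ee_pos: [590.3, 36.4, 43.2]
ft_force: [-0.3, -0.5, -1.5]
ee_pos: [590.4, 36.4, 43.0]
ft_force: [-1.4, 0.1, 2.9]
ee_pos: [590.4, 36.3, 42.9]
ft_force: [-3.9, 0.1, 8.8]
```

To row units: -4 mm / 250 = -0.016, -2 mm / 250 = -0.008.

```bash
echo '[0,0,-0.002,0,0,0,0.016,-0.016,0,0,0,0,0.016,-0.016,0,0,0,0,0.008,-0.008,0,0,0,0,0,0,0,0,0,0]' > next.json && python3 -m jog next.json | sed -n '2,4p'
echo '[0.008,0,0,0,0,0,0,0,0,0,0,0]' > next.json && python3 -m jog next.json | sed -n '2p;4p'
echo '[0.004,0,0,0,0,0,0,0,0,0,0,0]' > next.json && python3 -m jog next.json | sed -n '2p;4p'
echo '[0.004,0,0,0,0,0,0,0,0,0,0,0]' > next.json && python3 -m jog next.json | sed -n '2p;4p'
```

```text
ee_pos: [602.9, 43.7, 42.9]
orientation: [3.117, -0.39, 0.0]
ft_force: [-2.2, -1.1, 6.0]
ee_pos: [603.3, 43.6, 43.0]
ft_force: [-7.6, 1.5, 11.3]
ee_pos: [603.9, 43.4, 43.0]
ft_force: [-8.9, 1.8, 11.4]
ee_pos: [605.0, 43.1, 43.0]
ft_force: [-7.9, 1.9, 10.7]
```

To row units: 1 mm / 250 = 0.004, -0.5 mm / 250 = -0.002.

```bash
echo '[0,0,-0.002,0,0,0,0.004,0,0,0,0,0,0,0,0,0,0,0]' > next.json && python3 -m jog next.json | sed -n '2p;4p'
echo '[0.004,0,0,0,0,0,0,0,0,0,0,0]' > next.json && python3 -m jog next.json | sed -n '2p;4p'
echo '[0.004,0,0,0,0,0,0,0,0,0,0,0]' > next.json && python3 -m jog next.json | sed -n '2p;4p'
echo '[0.004,0,0,0,0,0,0,0,0,0,0,0]' > next.json && python3 -m jog next.json | sed -n '2p;4p'
```

```text
ee_pos: [607.4, 42.5, 43.0]
ft_force: [-1.6, 0.8, 0.8]
ee_pos: [607.4, 42.5, 43.0]
ft_force: [-6.0, 2.1, 5.3]
ee_pos: [607.5, 42.4, 43.1]
ft_force: [-8.8, 3.5, 7.7]
ee_pos: [607.6, 42.4, 43.1]
ft_force: [-12.4, 4.4, 12.7]
```

To row units: -2.5 mm / 250 = -0.01, -2 mm / 250 = -0.008.

```bash
echo '[-0.01,0,-0.0012,0,0,0,0,-0.008,0,0,0,0,0,0,0,0,0,0]' > next.json && python3 -m jog next.json | sed -n '2p;4p'
echo '[0,-0.008,0,0,0,0,0,0,0,0,0,0]' > next.json && python3 -m jog next.json | sed -n '2p;4p'
echo '[0,-0.004,0,0,0,0,0,0,0,0,0,0]' > next.json && python3 -m jog next.json | sed -n '2p;4p'
echo '[0,-0.004,0,0,0,0,0,0,0,0,0,0]' > next.json && python3 -m jog next.json | sed -n '2p;4p'
```

```text
ee_pos: [607.9, 44.3, 43.0]
ft_force: [-3.0, 1.3, 0.3]
ee_pos: [608.3, 45.8, 43.0]
ft_force: [-4.2, -2.3, 0.5]
ee_pos: [608.3, 45.8, 43.1]
ft_force: [-5.5, -7.4, 1.7]
ee_pos: [608.3, 45.9, 43.1]
ft_force: [-6.7, -11.4, 2.7]
```

To row units: 1.5 mm / 250 = 0.006, 0.5 mm / 250 = 0.002.

```bash
echo '[0.006,0.002,0,0,0,0,0,0,0,0,0,0]' > next.json && python3 -m jog next.json | sed -n '2p;4p'
echo '[0.006,0,0,0,0,0,0,0,0,0,0,0]' > next.json && python3 -m jog next.json | sed -n '2p;4p'
echo '[0.004,0,0,0,0,0,0,0,0,0,0,0,0,0,0,0,0,0]' > next.json && python3 -m jog next.json | sed -n '2,4p'
echo '[0,-0.002,0,0,0,0,0,0,0,0,0,0,0,0,0,0,0,0]' > next.json && python3 -m jog next.json
python3 - <<'E'
from m import *
a=np.radians(-14.3);o=status.get_obs();f=o["ft_force"];print("jig F",np.cos(a)*f[0]+np.sin(a)*f[1],-np.sin(a)*f[0]+np.cos(a)*f[1],f[2],o["moment"])
d,w=snap("scene","s4.png");cv2.imwrite("pics/s4c.png",cv2.resize(d["img"][130:250,200:350,::-1],None,fx=5,fy=5))
m=reg(w,520,670,-20,110,26,41)&~((cv2.cvtColor(d["img"],cv2.COLOR_RGB2HSV)[...,1])>90); print(rect(w[m]))
E
```

```text
ee_pos: [608.3, 45.8, 43.1]
ft_force: [-9.7, -6.4, 8.2]
ee_pos: [608.4, 45.8, 43.1]
ft_force: [-15.8, -5.0, 13.9]
ee_pos: [608.5, 45.7, 43.1]
orientation: [3.115, -0.39, -0.015]
ft_force: [-17.4, -3.7, 14.4]
t: 15.37
ee_pos: [608.5, 45.8, 43.1]
orientation: [3.114, -0.39, -0.015]
ft_force: [-19.1, -6.6, 15.7]
width: 11.9
grasp_force: 30.0
jig F -16.8949176839182 -11.115492415758075 15.743711735744412 [-1.13078356  2.60909642 -0.01734429]
(array([605. ,  66.6]), array([ 69.4, 155.2]), 49.1, 'z', array([29.6, 32.2, 36.2]), 283)
```

View pics/s4c.png

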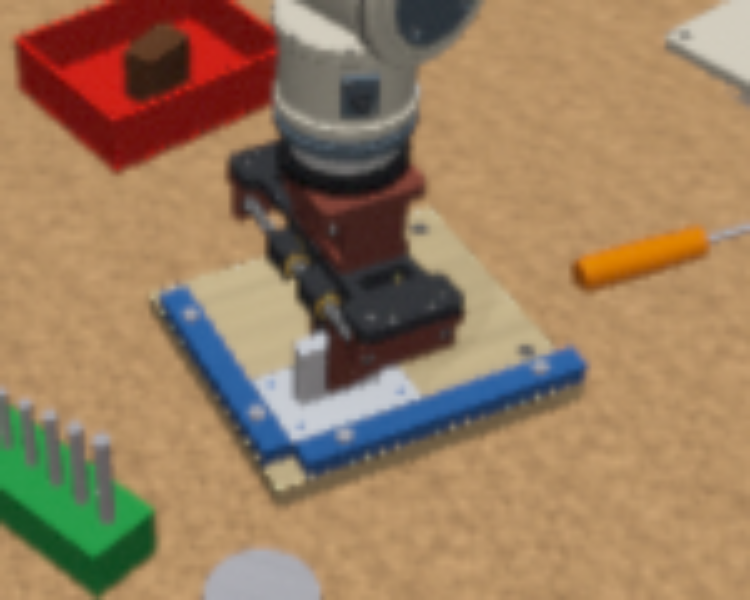

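The close view shows the bracket's foot in the corner where the two fences meet, at crop (290,435), and touching both. I'll ease the downward force, since plate friction could be carrying some of the side push, then re-seat it.

To row units: -0.8 mm / 250 = -0.0032.

```bash
echo '[0,0,-0.0032,0,0,0,0,0,0,0,0,0]' > next.json && python3 -m jog next.json | sed -n '2,4p'
echo '[0.002,-0.0028,-0.0012,0,0,0,0,0,0,0,0,0,0,0,0,0,0,0,0,0,0,0,0,0,0,0,0,0,0,0]' > next.json && python3 -m jog next.json
python3 - <<'E'
from m import *
a=np.radians(-14.3);o=status.get_obs();f=o["ft_force"];print("jig F",np.cos(a)*f[0]+np.sin(a)*f[1],-np.sin(a)*f[0]+np.cos(a)*f[1],f[2],o["moment"])
E
```

```text
ee_pos: [608.5, 45.8, 43.2]
orientation: [3.114, -0.39, -0.015]
ft_force: [-14.9, -7.4, 7.4]
t: 16.0
ee_pos: [608.5, 45.8, 43.2]
orientation: [3.113, -0.39, -0.017]
ft_force: [-16.5, -9.8, 8.3]
width: 11.9
grasp_force: 30.0
jig F -13.547176501545938 -13.57986065947639 8.324063850161153 [-1.59956336  2.43759806  0.01373982]
```

To row units: 1.5 mm / 250 = 0.006, -0.5 mm / 250 = -0.002.

```bash
echo '[0.006,0,-0.002,0,0,0,0.006,0,-0.002,0,0,0,0,0,0,0,0,0]' > next.json && python3 -m jog next.json | sed -n '2,4p'
echo '[0,-0.0032,-0.0008,0,0,0,0,0,0,0,0,0,0,0,0,0,0,0,0,0,0,0,0,0,0,0,0,0,0,0]' > next.json && python3 -m jog next.json
python3 - <<'E'
from m import *
a=np.radians(-14.3);o=status.get_obs();f=o["ft_force"];print("jig F",np.cos(a)*f[0]+np.sin(a)*f[1],-np.sin(a)*f[0]+np.cos(a)*f[1],f[2],o["moment"])
for n in("scene","top"):
    d,w=snap(n,n+"5.png")
    hs=cv2.cvtColor(d["img"],cv2.COLOR_RGB2HSV); m=reg(w,540,660,-20,100,26,40)&(hs[...,1]<60)&(hs[...,2]>120); print(rect(w[m]) if m.sum()>5 else 0)
cv2.imwrite("pics/t5c.png",cv2.resize(cv2.imread("pics/top5.png")[150:270,200:350],None,fx=5,fy=5))
E
```

```text
ee_pos: [608.7, 45.7, 43.5]
orientation: [3.113, -0.39, -0.026]
ft_force: [-23.6, -5.8, 11.1]
t: 16.67
ee_pos: [608.7, 45.8, 43.6]
orientation: [3.112, -0.39, -0.026]
ft_force: [-22.6, -8.9, 8.9]
width: 12.0
grasp_force: 30.0
jig F -19.716140456910754 -14.249601291257115 8.858432551344286 [-1.49319573e+00  3.72001519e+00  9.61917477e-04]
(array([608.1,  62.7]), array([ 66.5, 145.1]), 49.2, 'z', array([30.1, 32.7, 35.7]), 254)
0
```

View pics/t5c.png

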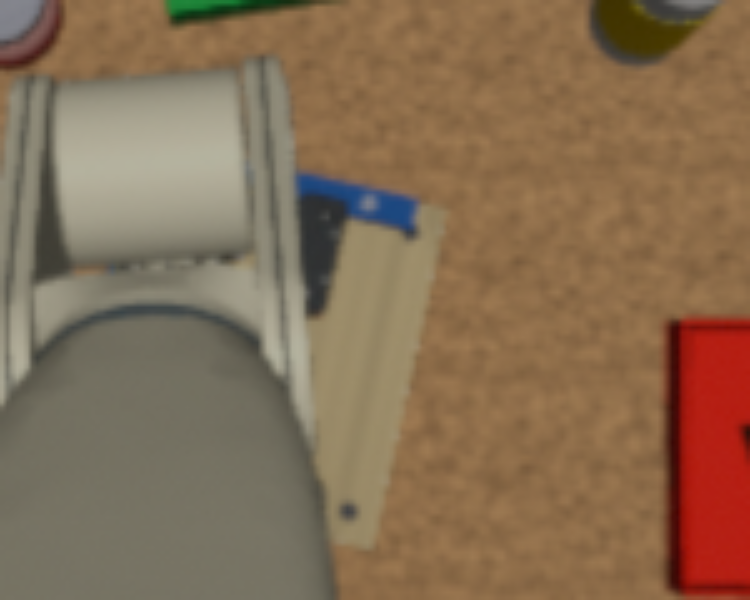

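In the top view the arm hides the bracket; only the right end of the end fence shows, at crop (360,200). Because the tool has pitched by about 0.016 rad under the push, I'll counter-rotate it.

To row units: 0.012 rad / 2 = 0.006.

```bash
echo '[0,0,0,0,0.006,0,0,0,0,0,0,0,0,0,0,0,0,0,0,0,0,0,0,0]' > next.json && python3 -m jog next.json
python3 - <<'E'
from m import *
a=np.radians(-14.3);o=status.get_obs();f=o["ft_force"];print("jig F",np.cos(a)*f[0]+np.sin(a)*f[1],-np.sin(a)*f[0]+np.cos(a)*f[1],f[2],o["moment"])
E
```

```text
t: 17.1
ee_pos: [609.4, 45.6, 43.5]
orientation: [3.111, -0.389, -0.006]
ft_force: [-20.5, -9.0, 6.5]
width: 11.8
grasp_force: 30.0
jig F -17.670523832688183 -13.773123594891342 6.490732828636265 [-1.55042454  3.53732571 -0.02713562]
```

To row units: 0.8 mm / 250 = 0.0032, -0.4 mm / 250 = -0.0016, 0.003 rad / 2 = 0.0015.

```bash
echo '[0.0032,-0.0016,-0.0004,0,0.0015,0,0,0,0,0,0,0,0,0,0,0,0,0,0,0,0,0,0,0,0,0,0,0,0,0]' > next.json && python3 -m jog next.json
echo '[0,0,0,0,0,0,0,0,0,0,0,0,0,0,0,0,0,0,0,0,0,0,0,0,0,0,0,0,0,0]' > next.json && python3 -m jog next.json
python3 - <<'E'
from m import *
a=np.radians(-14.3);o=status.get_obs();f=o["ft_force"];print("jig F",np.cos(a)*f[0]+np.sin(a)*f[1],-np.sin(a)*f[0]+np.cos(a)*f[1],f[2],abs(o["qvel"]).max())
d,w=snap("scene")
cv2.imwrite("pics/s6c.png",cv2.resize(d["img"][155:235,220:330,::-1],None,fx=7,fy=7,interpolation=cv2.INTER_CUBIC))
E
```

```text
t: 17.52
ee_pos: [609.4, 45.6, 43.5]
orientation: [3.11, -0.389, -0.004]
ft_force: [-21.3, -10.7, 7.9]
width: 11.7
grasp_force: 30.0
t: 17.93
ee_pos: [609.4, 45.6, 43.5]
orientation: [3.11, -0.389, -0.004]
ft_force: [-22.0, -11.5, 8.7]
width: 11.9
grasp_force: 30.0
jig F -18.48183602935888 -16.555319654820682 8.658342961672671 0.001638366875963604
```

View pics/s6c.png

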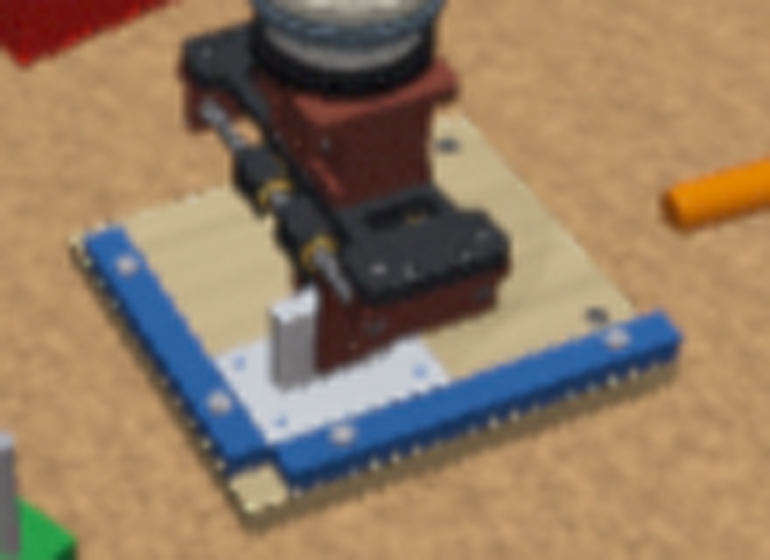

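The foot is flush against both fences and meets the corner at crop (268,440). The forces are steady, so I'm handing in.

```bash
python3 -c "
from workcell import ticket;print(ticket.close_job())"
```

```text
the job is handed in; nothing more can be done
None
```

The offcut is in the scrap tray, and I handed the job in at about 18 s with the gripper still holding the bracket flat in the corner, pushing about 18 N towards the end fence and 17 N towards the long fence; no verdict came back.

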